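# Reload the lint roller and shut it in its dock

### The job

Take the bare lint roller by its grip out of its dock and push its rod right through the refill roll lying in the tray until the flange meets the roll, then lift the roll on the rod, carry it over and lay the roller back into the dock's two notches the way it lay before. Let go, and flip the black cover fully shut over it. Do not touch the sticky roll with the gripper, and leave the other things on the table where they are.

Things in the scene. Friction and masses are not known exactly. Their poses are not given: they have to be found in the camera images.
- roller_grip (a point): bare lint roller, one rigid piece 241 mm long, 0.13 kg. Point: on its long axis, middle of the black grip (100 mm long, section 26 mm wide in x, 24 mm high in z). y axis: along the rod to the free tip; z up. It starts level in the dock, grip sticking out past the dock's -y end with free room beside it
- roller_flange (a point): on the roller's axis, on the flange's face towards the tip, 81 mm along y from roller_grip (same axes). Flange 50 mm across, 5 mm thick; behind it, up to the grip, a round steel neck 16 mm thick, 26 mm long; ahead of it the smooth white rod, 22 mm thick, 110 mm long
- roller_tip (a point): centre of the rod's free tip (edge tapered), 191 mm along y from roller_grip, same axes
- roll_center (a point): refill roll, a plain white tube 80 mm long, 58 mm outside, with a 40 mm bore right through, 0.06 to 0.13 kg. Point: middle of the bore; y axis along the bore. It starts lying in the tray, level, parallel to the tray's y, bore axis 39 mm above the table
- tray: low wooden tray fixed to the table, 100 x 94 mm, 16 mm high, origin under its middle, on the table. The roll lies along its y on two low rails. The -y end is open: the rod goes in from there. At the +y end a 17 mm high ledge, 3 mm past the roll, stops the roll, but the rod passes above it
- dock: grey dock fixed to the table, 110 (x) x 130 (y) mm, 78 mm high, origin under its middle, on the table. End walls 8 mm thick with V notches. Seated, the roller's axes are parallel to the dock's, with roller_grip at (0, -121, 52) mm in the dock's frame, end play about 8 mm either way; flange and roll hang between the walls
- dock_neck_notch (a point): where the axis of the roller's neck lies in the dock's -y end wall: (0, -58, 52) mm in the dock's frame. 90 degree V notch, about 50 mm wide at its top, open upwards
- dock_tip_notch (a point): where the axis of the rod lies in the dock's +y end wall: (0, 58, 52) mm in the dock's frame. 90 degree V notch like the other
- cover (a joint): hinge angle of the dock's flat black cover. 0 = shut, level over the dock; it starts standing open at 1.55 to 1.75; stop at 1.8. Slightly stiff: it stays where left when upright and drops shut by itself below about 0.8 rad; moves with under 1 N at its edge
- cover_edge (a point): middle of the cover's free edge, 102 mm from the hinge. Cover 100 mm wide, 116 mm long, 4 mm thick; hinge along the dock's y at x = -50, z = 78 mm in the dock's frame, on the robot's side, so it is shut by pushing its upper part away from the robot
- remote_a: black remote control, 165 x 46 x 18 mm, lying; bystander, origin under its middle
- remote_b: dark grey remote control, 165 x 46 x 18 mm, lying; bystander, origin under its middle
- tin: round metal tin, 94 mm across, 32 mm high; bystander, origin under its middle
- mug: white mug, 82 mm across, 92 mm high; bystander, origin under its middle
- clock: white alarm clock, 45 x 105 x 80 mm; bystander, origin under its middle
- core: spent cardboard core standing on end, thin walled, 44 mm across, 80 mm high (not the refill); bystander, origin under its middle
- glasses_case: black spectacle case, 60 x 160 x 45 mm; bystander, origin under its middle
There are look-alikes about, which are no part of the job. What is shaped like the dock but red is not meant.

How it is judged:
On the way, in this order (a step that is already met when the one before it is completed fails the run):
1. the bare roller is lifted out of the dock (distance between roller_grip and dock above 0.17 m and height (world z) of roller_grip above 0.07 m), for 0.1 s.
2. the rod is through the roll, with the roll up against the flange (gap under about 18 mm) (y of roll_center in the frame of roller_grip between 0.111 and 0.139 m and x of roll_center in the frame of roller_grip between -0.016 and 0.016 m and z of roll_center in the frame of roller_grip between -0.016 and 0.016 m and angle between the y axis of roll_center and the y axis of roller_grip, either way round below 0.2 rad), for 0.1 s.
3. the roll is carried clear of the tray on the rod (all of step 2 and height (world z) of roll_center above 0.085 m), for 0.2 s.
4. the roller with the roll on it lies in both notches of the dock, let go (all of step 2 and y of roller_grip in the frame of dock between -0.134 and -0.108 m and x of roller_grip in the frame of dock between -0.01 and 0.01 m and z of roller_grip in the frame of dock between 0.044 and 0.06 m and z of roller_tip in the frame of dock between 0.042 and 0.062 m and contact force between the fingers and roller below 0.1 N), for 0.2 s.
At the end, for the whole second after the job is handed in: The roll is on the rod within about 18 mm of the flange; the roller lies level in both dock notches as at the start (within 13 mm along, 10 mm across, 8 mm in height), released and at rest; the cover is shut to within 0.08 rad (all of step 4 and value of joint cover below 0.08 rad and linear speed of each of roll, roller below 0.03 m/s); the robot touches nothing.
It fails at once if the gripper touches the roll (contact force between any of the fingers, the arm and roll above 1 N).
It fails at once if a bystander is moved by more than 40 mm (distance of any of remote_a, remote_b, tin, mug, clock, core, glasses_case from where it was at the start of the episode above 0.04 m).
It also fails if it takes over 66 s, if anything falls off the work surface, if the arm or the gripper's body presses on something with over 40 N, if the wrist force passes 120 N, or if a joint passes its speed limit or range.

### The arm

A 6-joint arm with a two-finger parallel gripper is mounted at the origin on the work surface. World frame = base frame: x ahead of the robot, y to its left, z up, the work surface at z = 0. Lengths are in m, angles in rad, forces in N, time in s.
With the tool pointing down it reaches from about 0.425 to 0.95 m from the base axis. Payload 14.7 kg.
Tool frame: the origin (TCP) lies at the very end of the fingers, on their centre line; the grasp point (between the pads) lies 19 mm behind it; z points along the fingers, y is the line along which they close (so a half turn about z gives the same grasp; the last joint's range is limited). The gripper opens to 85 mm and grips with 20 to 120 N. Pads are 22 mm wide; open, the fingers measure 114 mm over their backs; the gripper's body (76 mm by 85 mm) begins 54 mm behind the grasp point. The pads swing forward as they close: fully open they stand 13 mm farther back than shut.
Start: joints at [1.11, 0.48, 1.596, -0, 1.065, -0.047], TCP at [0.261, 0.595, 0.231] pointing down, gripper open.
Joint ranges: [-2.75, 2.75], [-0.82, 2.05], [0.23, 2.67], [-1.56, 4.7], [0.09, 2.69], [-2.92, 2.92]. Speed limits (rad/s): [1.89, 1.89, 2.39, 3.01, 3.01, 3.01].

### API

Orientations are given as a 3x3 rotation matrix whose columns are the frame's x, y, z axes.
In Python, from bench import bot, viewer, order gives the robot as it stands.
- The arm moves only by the tool play_rows, never from a script. Its argument "series" is a list of rows, each a list of 3 entries, a list of its own where there are three numbers: the opening, from 0 (shut) to 1 (fully open), then the shift along the tool's x, y, z in units of 0.2 m (1.0 is 0.2 m), then the turn about the tool's z in units of pi rad (1.0 is pi rad). In form: [[gripper, [dx, dy, dz], roll], ...]. A call has exactly 10 rows; each row shifts and turns the commanded pose from where the row before left it, along the tool's axes as they then stand; what a row does not reach is not made up. A row lasts 1/8 s, in which the tool goes at most 62.5 mm and 10.7 degrees, less where a joint would pass 70% of its speed; a pose out of reach is approached as far as the arm can. A call with a number of a shift or a turn outside -1 to 1 is refused whole. A call with a gripper value outside its range is refused whole. The fingers move at their own pace and stop on an object; the grip force is fixed at half the most. Time passes only in rows, so rows that do not move let the fingers close, or fill a call up. It gives the time, the measured TCP pose, the force, the opening and the grip force at its end, in the units of the state.
- bot.get_state(): the state, without advancing time (a new reading comes with each control period).
- viewer.grab_frame(name): name is "scene" or "top" or "wrist"; returns a dict with "color" (384x512x3 uint8, red, green, blue), "K" (3x3 intrinsics, pixels), "extrinsics" (4x4, takes a point from world to camera coordinates); the wrist camera has in their place "hand_eye" (4x4, takes a point from camera to tool coordinates, whose origin is the TCP and whose axes are the flange's). Camera axes: x right, y down, z forward; pixel columns grow to the right and rows downward; lengths in m; the calibration is good to about 2 mm. The wrist camera is an equidistant fisheye: a pixel r from the principal point sees the ray r / f radians off the axis. A picture is of the moment at which its call begins: read the wrist's pose just before it. There is no depth.
- order.sign_off(): hands the job in; it is judged then, once.
The state is a dict: "t": time; "qpos": joint angles; "qd": joint speeds; "joint_torque": joint torques, N m; "tool_pos": TCP position; "ee_rot": TCP orientation; "contact_force": force on the tool from outside, world axes, zero at the start; "torque": the same for the moment, N m; "opening": finger opening in m; "gripper_force": force on a finger pad.
Only numpy, scipy, OpenCV 4.12 (cv2) and the standard library are available. Lean on these libraries where they do the work, as an engineer would, in place of code of your own. Each camera call takes 0.05 s, during which the arm holds its last target. There are 200 camera calls.

## Working session

There is one attempt and no reset: what is moved stays moved. The work goes in short steps, Python scripts to look and compute and a tool call to move; the robot and the scene stay as the last step left them, time stands still between calls to the robot, and variables do not carry over. Pictures are saved under pics/ and viewed, at most 10 in all, crops included, and the job is handed in when it is done.

Besides the shell and the picture viewer there is one more tool, called as name([rows], argument=value, ...), one row to a line, values as JSON. play_rows: Moves the arm, as the interface text tells. Its arguments: {"type":"object","properties":{"series":{"type":"array","items":{"type":"array"}}},"required":["series"]}

```bash
mkdir -p pics
python3 - <<'E'
from bench import bot,viewer,order
import cv2,numpy as np
s=bot.get_state();print(s)
for n in("scene","top"):
    f=viewer.grab_frame(n);np.savez(f"pics/{n}0.npz",**f)
    cv2.imwrite(f"pics/{n}0.png",cv2.resize(f["color"][:,:,::-1],(800,600),interpolation=cv2.INTER_CUBIC))
    print(n,f["K"],f["extrinsics"])
E
```

```text
{'t': 0.0, 'qpos': array([ 1.11039208e+00,  4.80862793e-01,  1.59690813e+00, -3.41794797e-05,
        1.06505532e+00, -4.65913025e-02]), 'qd': array([ 8.13239962e-05,  6.41877375e-04,  4.38538125e-04,  3.30421046e-05,
       -2.32357021e-03,  5.92070466e-04]), 'joint_torque': array([-3.02037122e-03, -9.50651765e+01, -4.30185843e+01, -2.11799957e-04,
        1.20113703e-02, -5.82471330e-05]), 'tool_pos': array([0.26116546, 0.59476441, 0.23063952]), 'ee_rot': array([[-9.15600941e-01,  4.02087857e-01, -5.21309096e-04],
       [ 4.02088194e-01,  9.15600259e-01, -1.11842437e-03],
       [ 2.76058849e-05, -1.23364264e-03, -9.99999239e-01]]), 'contact_force': array([-0.73350487,  0.22675857, -0.20811395]), 'torque': array([ 0.00644867, -0.04165523, -0.01549292]), 'gripper_force': 0.0, 'opening': 0.08537202271828173}
scene [[473.48762796   0.         260.29125212]
 [  0.         473.48762796 192.31950639]
 [  0.           0.           1.        ]] [[-0.13541004  0.99076851  0.00647181  0.02989516]
 [ 0.72994239  0.10417508 -0.67552325 -0.36446437]
 [-0.66996136 -0.08674859 -0.73731028  1.60133848]
 [ 0.          0.          0.          1.        ]]
top [[356.73066062   0.         258.41703193]
 [  0.         356.73066062 188.89639892]
 [  0.           0.           1.        ]] [[ 0.00207593 -0.99998713  0.0046301   0.04202315]
 [-0.98848171 -0.00275266 -0.15131534  0.59224072]
 [ 0.15132614 -0.00426265 -0.9884747   0.8667428 ]
 [ 0.          0.          0.          1.        ]]
```

View pics/scene0.png

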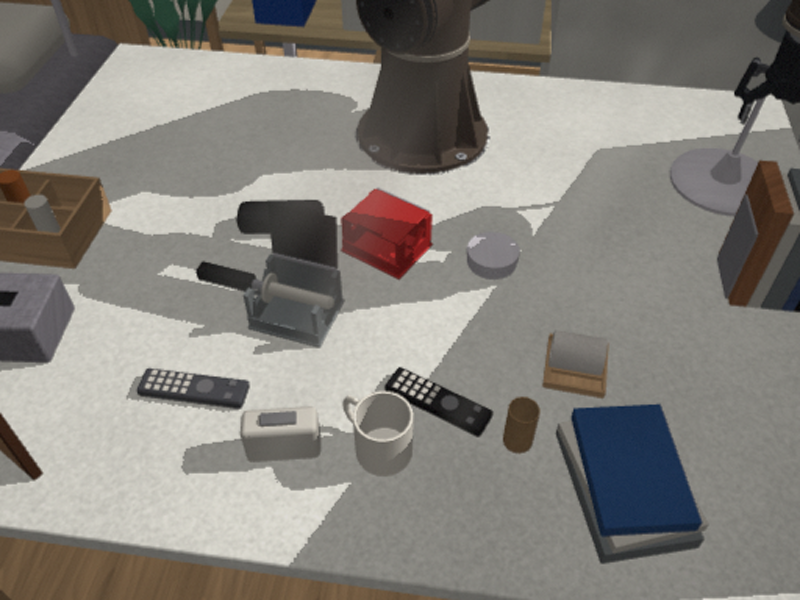

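View pics/top0.png

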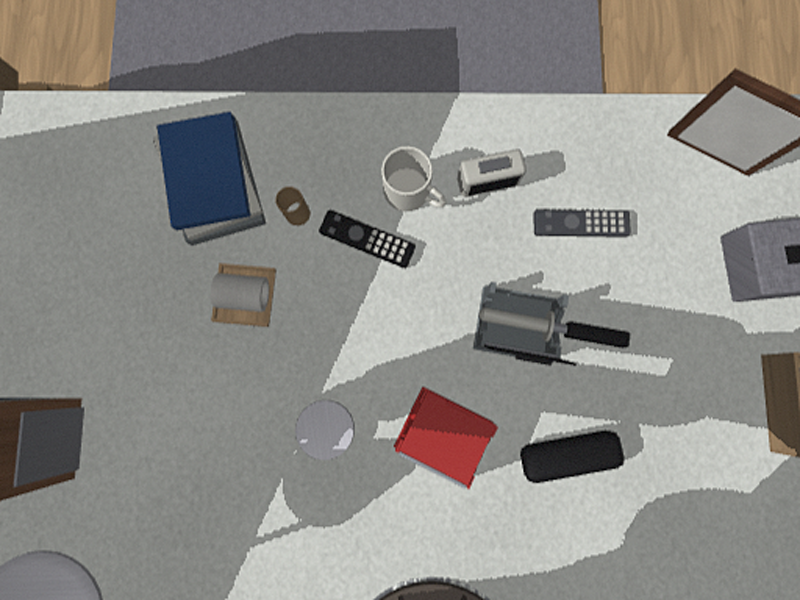

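Candidates: in the top view, the grey dock with roller and black grip is at (520,325). The red dock at (445,435) is the look-alike. The refill roll is in the tray at (243,295), and the cardboard core at (293,205) is not the refill. The black case at (572,455) could be confused with the grip at (597,335). I choose the grey dock and the roll in the tray, and check them in a crop.

Run:
```python
import cv2,numpy as np
t=cv2.imread("pics/top0.png");
A=np.load("pics/top0.npz")["color"][:,:,::-1];B=np.load("pics/scene0.npz")["color"][:,:,::-1]
def tile(I,x,y,w,h,s):
    c=cv2.resize(I[y:y+h,x:x+w],(w*s,h*s),interpolation=cv2.INTER_CUBIC)
    for k in range(0,w,10): cv2.putText(c,str(x+k),(k*s,8),0,.3,(0,0,255));cv2.line(c,(k*s,0),(k*s,4),(0,0,255))
    for k in range(0,h,10): cv2.putText(c,str(y+k),(0,k*s+4),0,.3,(0,0,255))
    return c
c=np.zeros((600,800,3),np.uint8)
def put(x,y,I): c[y:y+I.shape[0],x:x+I.shape[1]]=I[:600-y,:800-x]
put(0,0,tile(A,298,175,110,62,5));put(0,310,tile(B,122,160,104,64,5))
put(555,0,tile(A,132,165,48,48,5));put(555,310,tile(B,342,208,49,48,5))
cv2.imwrite("pics/c1.png",c)
```

```text
(no output)
```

View pics/c1.png

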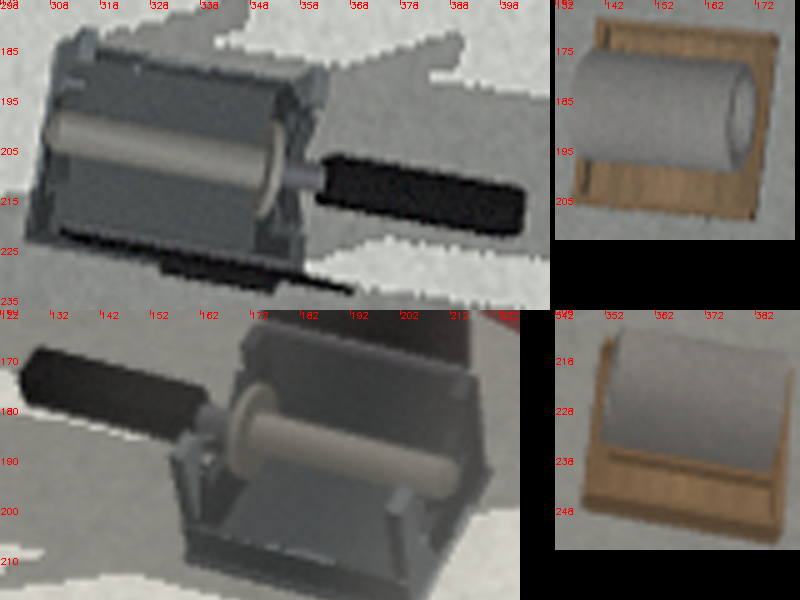

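The crop confirms it: the grey dock holds the bare roller, and the white tube lies in the tray. Next I fit the poses from these pixels.

```bash
cat > h.py <<'E'
import numpy as np,cv2
from scipy.optimize import least_squares
C={n:(lambda d:(d["K"],d["extrinsics"]))(np.load(f"pics/{n}0.npz")) for n in("top","scene")}
def proj(n,P):
    K,E=C[n];p=(np.atleast_2d(P)@E[:3,:3].T+E[:3,3])@K.T;return p[:,:2]/p[:,2:]
def w(pose,P):
    P=np.atleast_2d(P);c,s=np.cos(pose[2]),np.sin(pose[2])
    return P@np.array([[c,s,0],[-s,c,0],[0,0,1]])+[pose[0],pose[1],0]
E
python3 - <<'E'
from h import *
def fit(obs,x0):
    f=lambda x:np.concatenate([(proj(n,w(x,P))[0]-q) for n,P,q in obs])
    r=least_squares(f,x0,loss="soft_l1");print(r.x.round(4));print(f(r.x).reshape(-1,2).round(1).tolist());return r.x
tp,sc="top","scene"
# tray
tray=fit([(tp,(.05,.047,.016),(140.4,168.6)),(tp,(.05,-.047,.016),(176.4,172)),(tp,(-.05,-.047,.016),(172.2,208.6)),(tp,(-.05,.047,.016),(136.2,206)),
(sc,(.05,-.047,0),(347.6,247.4)),(sc,(.05,.047,0),(386.6,255))],[.6,.3,0])
# roller (x,y,yaw of grip centre), z=.052
r=lambda y,z=.052:(0,y,z)
rol=fit([(tp,r(-.05),(402.6,217.2)),(tp,r(.05),(362.2,210.6)),(tp,r(.191),(308,201)),(tp,r(.078),(351.8,208.8)),
(sc,r(-.05),(127,172.7)),(sc,r(.05),(163,180.6)),(sc,r(.078),(173,183.6)),(sc,r(.191),(212.5,194))],[.5,-.3,0])
dock=fit([(sc,(.055,-.065,0),(159,210)),(sc,(.055,.065,0),(204,219)),(tp,(-.055,.065,0),(303.4,223)),
(tp,(.055,.065,.078),(314,181)),(tp,(.055,-.065,.078),(363.5,189))],[.5,-.2,0])
fr=w([0,0,-dock[2]],np.r_[rol[:2]-dock[:2],0]);print("grip in dock",fr,rol[2]-dock[2])
T=np.load("pics/top0.npz")["color"][:,:,::-1];S=np.load("pics/scene0.npz")["color"][:,:,::-1]
def ov(n,I,x,y,ww,h,s=5):
    c=cv2.resize(I[y:y+h,x:x+ww],None,fx=s,fy=s)
    def pl(pose,pts,col):
        q=((proj(n,w(pose,pts))-[x,y]+.5)*s).astype(int);cv2.polylines(c,[q.reshape(-1,1,2)],False,col,1,cv2.LINE_AA)
    for z in(0,.078):pl(dock,[(a*.055,b*.065,z) for a,b in((1,1),(1,-1),(-1,-1),(-1,1),(1,1))],(0,255,0))
    pl(rol,[(0,-.05,.052),(0,.191,.052)],(0,0,255));th=np.linspace(0,6.28,30)
    pl(rol,[(.025*np.cos(t),.081,.052+.025*np.sin(t)) for t in th],(0,0,255))
    for z in(0,.016):pl(tray,[(a*.05,b*.047,z) for a,b in((1,1),(1,-1),(-1,-1),(-1,1),(1,1))],(0,255,0))
    for yy in(-.04,.04):pl(tray,[(.029*np.cos(t),yy,.039+.029*np.sin(t)) for t in th],(255,0,0))
    return c
c=np.zeros((600,800,3),np.uint8)
def put(x,y,I): c[y:y+I.shape[0],x:x+I.shape[1]]=I[:600-y,:800-x]
put(0,0,ov(tp,T,298,175,110,62));put(0,310,ov(sc,S,122,160,104,64));put(555,0,ov(tp,T,132,165,48,48));put(555,310,ov(sc,S,342,208,49,48))
cv2.imwrite("pics/c2.png",c)
np.savez("poses.npz",tray=tray,rol=rol,dock=dock)
# cover edge & other
for n,a in(("case",(572/1.5625,455/1.5625)),("tin",(325/1.5625,430/1.5625)),("clock",(492/1.5625,172/1.5625)),("remb",(370/1.5625,238/1.5625)),("remA",(582/1.5625,222/1.5625)),("core",(293/1.5625,205/1.5625)),("mug",(407/1.5625,178/1.5625))):
    K,E=C[tp];R=E[:3,:3];o=-R.T@E[:3,3];d=R.T@np.linalg.inv(K)@[*a,1];print(n,(o+d*((.03-o[2])/d[2])).round(3))
E
```

```text
[ 0.5973  0.3142 -0.0575]
[[-0.5, 0.1], [-1.2, -1.2], [-0.6, -0.3], [-0.5, 0.1], [-2.8, 0.1], [-2.5, -1.2]]
[ 0.5283 -0.2654 -0.1719]
[[-1.6, 0.2], [-0.6, -0.1], [-1.8, -0.2], [-1.3, -0.2], [-0.8, -0.6], [-2.1, -0.0], [-2.2, -0.6], [-0.7, -1.0]]
[ 0.5441 -0.1465 -0.1497]
[[-1.7, -1.3], [0.3, 0.9], [-0.7, 3.3], [-1.4, -0.4], [1.4, -0.5]]
grip in dock [[ 0.00206788 -0.11991945  0.        ]] -0.02213518264836531
case [ 0.337 -0.225  0.03 ]
tin [0.375 0.169 0.03 ]
clock [ 0.809 -0.108  0.03 ]
remb [0.692 0.101 0.03 ]
remA [ 0.721 -0.259  0.03 ]
core [0.749 0.232 0.03 ]
mug [0.798 0.038 0.03 ]
```

View pics/c2.png

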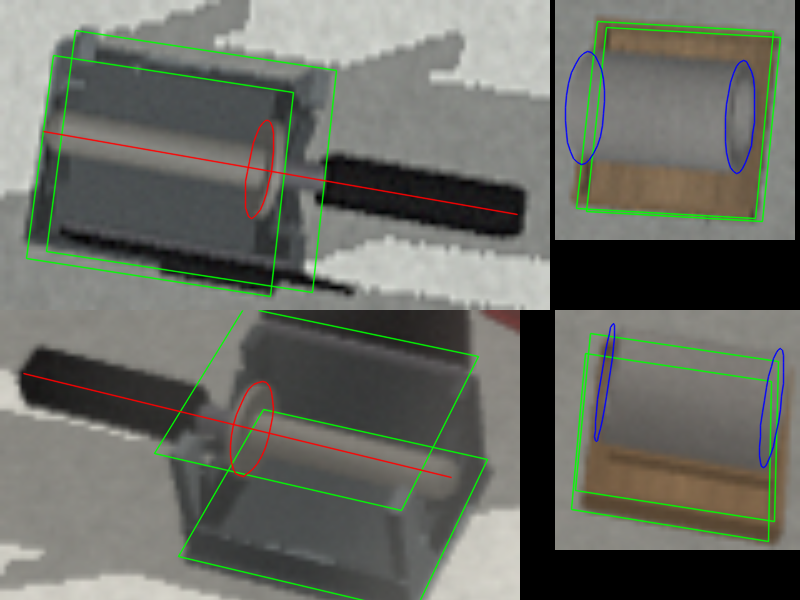

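The overlay is right to within about 2 px, roughly 5 mm. I'll refine it with the wrist camera from above the grip. First I turn the tool so its y axis lies across the grip, and start moving.

play_rows([
  [1,[0,0,0],0.0525],
  [1,[0,0,0],0.0525],
  [1,[0,0,0],0.0525],
  [1,[0,0,0],0.0525],
  [1,[0,0,0],0.0525],
  [1,[0,0,0],0.0525],
  [1,[0,0,0],0.0525],
  [1,[0,0,0],0.0525],
  [1,[0,0.2,0],0],
  [1,[0,0.25,0],0],
])

```text
t: 1.35
tool_pos: [0.3502, 0.5806, 0.2311]
ee_rot: [[0.16, 0.987, -0.0], [0.987, -0.16, -0.0], [-0.0, -0.0, -1.0]]
contact_force: [-0.0, 0.7, 0.3]
opening: 0.0857
gripper_force: 0.0
```

```bash
cat >> h.py <<'E'
def delta(target,heading=None):
    "tool-axis shift in units of 0.2 m, and roll in units of pi, to target"
    from bench import bot
    s=bot.get_state();R=s["ee_rot"];h=np.arctan2(R[1,1],R[0,1])
    print("t %.2f pos %s head %.4f open %.4f F %s g %.1f"%(s["t"],s["tool_pos"].round(4),h,s["opening"],s["contact_force"].round(1),s["gripper_force"]))
    print("R z",R[:,2].round(4))
    if target is not None: print("units",(R.T@(np.array(target)-s["tool_pos"])/.2).round(3),"roll",None if heading is None else round((h-heading)/np.pi,4))
E
python3 -c "
from h import *
delta((.53,-.254,.23),-.165)"
```

```text
t 1.35 pos [0.3502 0.5806 0.2311] head -0.1608 open 0.0857 F [-0.   0.7  0.3] g 0.0
R z [-4.e-04 -4.e-04 -1.e+00]
units [-3.975  1.555  0.007] roll 0.0014
```

play_rows([
  [1,[-0.14,0.18,0],0],
  [1,[-0.14,0.18,0],0],
  [1,[-0.14,0.18,0],0],
  [1,[-0.14,0.18,0],0],
  [1,[-0.14,0.18,0],0],
  [1,[-0.14,0.18,0],0],
  [1,[-0.14,0.18,0],0],
  [1,[-0.14,0.18,0],0],
  [1,[0,0,0],0],
  [1,[0,0,0],0],
])

```text
t: 2.6
tool_pos: [0.5977, 0.313, 0.2309]
ee_rot: [[0.162, 0.987, -0.001], [0.987, -0.162, -0.0], [-0.0, -0.001, -1.0]]
contact_force: [0.5, 0.8, -0.5]
opening: 0.0858
gripper_force: 0.0
```

```bash
cat >> h.py <<'E'
def wrist(name):
    from bench import bot,viewer
    s=bot.get_state();f=viewer.grab_frame("wrist");f=dict(f,pos=s["tool_pos"],R=s["ee_rot"]);np.savez(f"pics/{name}.npz",**f);return f
def wray(f,uv):
    "world ray of a wrist pixel"
    K=f["K"];d=np.array([(uv[0]-K[0,2])/K[0,0],(uv[1]-K[1,2])/K[1,1]]);th=np.linalg.norm(d)
    v=np.r_[d/max(th,1e-9)*np.sin(th),np.cos(th)];H=f["hand_eye"]
    return f["pos"]+f["R"]@H[:3,3],f["R"]@H[:3,:3]@v
def wz(f,uv,z):
    o,d=wray(f,uv);return o+d*(z-o[2])/d[2]
def wproj(f,P):
    H=f["hand_eye"];p=(np.atleast_2d(P)-f["pos"])@f["R"];p=(p-H[:3,3])@H[:3,:3]
    r=np.linalg.norm(p[:,:2],axis=1);th=np.arctan2(r,p[:,2]);k=f["K"]
    return np.c_[k[0,0]*th*p[:,0]/r+k[0,2],k[1,1]*th*p[:,1]/r+k[1,2]]
E
python3 -c "
from h import *
f=wrist('w1');print(f['K'],f['hand_eye'].round(3))
cv2.imwrite('pics/w1.png',cv2.resize(f['color'][:,:,::-1],(800,600),interpolation=cv2.INTER_CUBIC))
delta((.53,-.254,.23),-.165)"
```

```text
[[297.31863964   0.         258.07069332]
 [  0.         297.31863964 190.96631466]
 [  0.           0.           1.        ]] [[ 0.    -0.965 -0.261  0.065]
 [ 1.    -0.     0.002  0.001]
 [-0.002 -0.261  0.965 -0.143]
 [ 0.     0.     0.     1.   ]]
t 2.65 pos [0.5974 0.3135 0.231 ] head -0.1622 open 0.0852 F [-0.8  0.8  0.3] g 0.0
R z [-7.e-04 -0.e+00 -1.e+00]
units [-2.855  0.125  0.006] roll 0.0009
```

View pics/w1.png

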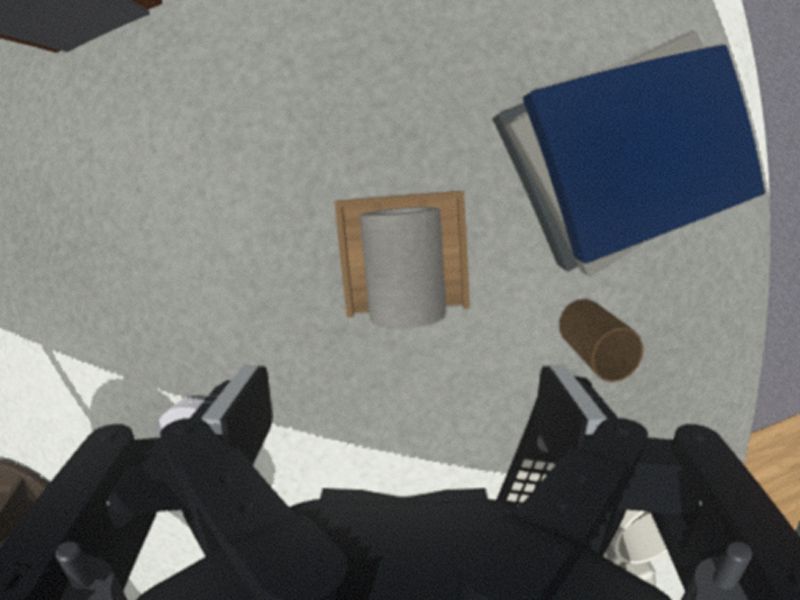

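The wrist view shows the tray's top corners at (336,201), (464,191), (469,307) and (350,316), with the roll between them. I carry on to above the grip.

Run:
```python
from h import *
f=np.load('pics/w1.npz');px=lambda p:(np.array(p)+.5)/1.5625-.5
c=[((-.05,.047),(336,201)),((.05,.047),(464,191)),((.05,-.047),(469,307)),((-.05,-.047),(350,316))]
W=[wz(f,px(q),.016) for _,q in c];print(np.round(W,4))
r=least_squares(lambda x:np.concatenate([w(x,(*P,.016))[0][:2]-a[:2] for (P,_),a in zip(c,W)]),[.6,.31,0]);print(r.x.round(4),r.fun.round(4))
# roll silhouettes near z=.039 (max width)
for q in((364,260),(443,260)):
  print(w([0,0,-r.x[2]],wz(f,px(q),.045)-np.r_[r.x[:2],0]).round(4))
for q in((401,208),(408,324)): print('top/bottom end',w([0,0,-r.x[2]],wz(f,px(q),.06)-np.r_[r.x[:2],0]).round(4))
np.save('tray.npy',r.x)
```

```text
[[0.5555 0.3671 0.016 ]
 [0.654  0.3587 0.016 ]
 [0.6453 0.2663 0.016 ]
 [0.5491 0.2744 0.016 ]]
[ 0.601   0.3166 -0.0831] [-0.0005  0.0005  0.0007  0.0006  0.0016 -0.0006 -0.0019 -0.0005]
[[-0.0293  0.0035  0.045 ]]
[[ 0.0274 -0.001   0.045 ]]
top/bottom end [[0.0004 0.0397 0.06  ]]
top/bottom end [[-0.0012 -0.0423  0.06  ]]
```

play_rows([
  [1,[-0.3,0.013,0],0],
  [1,[-0.3,0.013,0],0],
  [1,[-0.3,0.013,0],0],
  [1,[-0.3,0.013,0],0],
  [1,[-0.3,0.013,0],0],
  [1,[-0.3,0.013,0],0],
  [1,[-0.3,0.013,0],0],
  [1,[-0.3,0.013,0],0],
  [1,[-0.3,0.013,0],0],
  [1,[-0.16,0.008,0],0],
])

```text
t: 3.9
tool_pos: [0.53, -0.2571, 0.2314]
ee_rot: [[0.162, 0.987, 0.0], [0.987, -0.162, -0.0], [-0.0, 0.0, -1.0]]
contact_force: [0.9, 0.2, -0.1]
opening: 0.0852
gripper_force: 0.0
```

```bash
python3 -c "
from h import *
f=wrist('w2')
cv2.imwrite('pics/w2.png',cv2.resize(f['color'][:,:,::-1],(800,600),interpolation=cv2.INTER_CUBIC))
delta((.53,-.254,.23),-.165)"
```

```text
t 3.95 pos [ 0.5299 -0.2596  0.2314] head -0.1632 open 0.0853 F [-1.6 -4.2  0.1] g 0.0
R z [ 4.0e-04 -1.5e-03 -1.0e+00]
units [ 0.028 -0.004  0.007] roll 0.0006
```

View pics/w2.png

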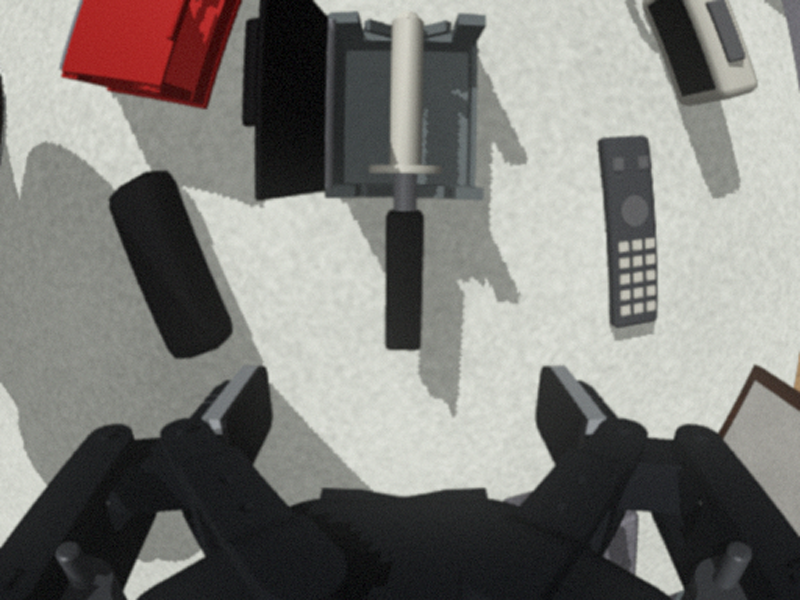

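The wrist view shows the grip running from (404,210) to (403,348), the rod tip at (407,14), the flange at y≈169, and the dock wall tops at (326,195) and (483,197). The cover stands on the robot side.

Run:
```python
from h import *
f=np.load('pics/w2.npz');px=lambda p:(np.array(p)+.5)/1.5625-.5
pts=[(-.05,.055,(403.5,348)),(.05,.062,(404.5,210)),(.079,.052,(405,171)),(.191,.055,(407,14))]
W=[wz(f,px(q),z) for _,z,q in pts];print(np.round(W,4))
r=least_squares(lambda x:np.concatenate([w(x,(0,P[0],0))[0][:2]-a[:2] for P,a in zip(pts,W)]),[.53,-.26,-.16]);print(r.x.round(4),r.fun.round(4))
for q in((326,196),(483,197),(485,14),(333,14)):print('dock',w([0,0,-r.x[2]],wz(f,px(q),.078)-np.r_[r.x[:2],0]).round(4))
np.save('rol.npy',r.x)
p=w(r.x,(0,.012,.052-.019))[0];print(p);delta(p,r.x[2])
```

```text
[[ 0.5223 -0.3152  0.055 ]
 [ 0.5393 -0.2156  0.062 ]
 [ 0.5439 -0.1896  0.052 ]
 [ 0.5635 -0.0787  0.055 ]]
[ 0.5307 -0.2663 -0.1725] [-0.0002 -0.0003 -0.     -0.0014  0.0003  0.0012 -0.      0.0006]
dock [[-0.0505  0.0617  0.078 ]]
dock [[0.0498 0.0621 0.078 ]]
dock [[0.0502 0.1846 0.078 ]]
dock [[-0.0475  0.183   0.078 ]]
[ 0.53274149 -0.25447233  0.033     ]
t 3.95 pos [ 0.5299 -0.2596  0.2314] head -0.1632 open 0.0853 F [-1.6 -4.2  0.1] g 0.0
R z [ 4.0e-04 -1.5e-03 -1.0e+00]
units [0.029 0.009 0.992] roll 0.003
```

play_rows([
  [1,[0.029,0.009,0.1],0.003],
  [1,[0,0,0.2],0],
  [1,[0,0,0.2],0],
  [1,[0,0,0.2],0],
  [1,[0,0,0.15],0],
  [1,[0,0,0.09],0],
  [1,[0,0,0.05],0],
  [1,[0,0,0],0],
  [1,[0,0,0],0],
  [0,[0,0,0],0],
])

```text
t: 5.2
tool_pos: [0.5335, -0.2504, 0.0342]
ee_rot: [[0.171, 0.985, 0.001], [0.985, -0.171, -0.001], [-0.0, 0.001, -1.0]]
contact_force: [0.8, -0.2, -0.6]
opening: 0.0698
gripper_force: 0.0
```

play_rows([
  [0,[0,0,0],0],
  [0,[0,0,0],0],
  [0,[0,0,0],0],
  [0,[0,0,0],0],
  [0,[0,0,0],0],
  [0,[0,0,0],0],
  [0,[0,0,0],0],
  [0,[0,0,0],0],
  [0,[0,0,0],0],
  [0,[0,0,0],0],
])

```text
t: 6.45
tool_pos: [0.5327, -0.25, 0.0333]
ee_rot: [[0.171, 0.985, -0.001], [0.985, -0.171, 0.0], [0.0, -0.001, -1.0]]
contact_force: [-4.0, 0.2, 5.8]
opening: 0.0253
gripper_force: 62.6
```

```bash
python3 -c "
from h import *
r=np.load('rol.npy');p=w(r,(0,.012,.033))[0];delta(p,r[2])"
```

```text
t 6.45 pos [ 0.5327 -0.25    0.0333] head -0.1718 open 0.0253 F [-4.   0.2  5.8] g 62.6
R z [-6.e-04  2.e-04 -1.e+00]
units [-0.022  0.004  0.002] roll 0.0002
```

Gripped. Lifting.

play_rows([
  [0,[0,0,-0.05],0],
  [0,[0,0,-0.1],0],
  [0,[0,0,-0.1],0],
  [0,[0,0,-0.1],0],
  [0,[0,0,-0.1],0],
  [0,[0,0,-0.1],0],
  [0,[0,0,-0.05],0],
  [0,[0,0,0],-0.0285],
  [0,[0,0,0],0],
  [0,[0,0,0],0],
])

```text
t: 7.7
tool_pos: [0.5328, -0.25, 0.1531]
ee_rot: [[0.084, 0.996, -0.0], [0.996, -0.084, 0.0], [0.0, -0.0, -1.0]]
contact_force: [-0.3, 0.2, -1.2]
opening: 0.0249
gripper_force: 61.5
```

```bash
python3 -c "
from h import *
r=np.load('tray.npy')
delta(w(r,(0,-.255,.153))[0],r[2])
f=wrist('w3')
cv2.imwrite('pics/w3.png',cv2.resize(f['color'][:,:,::-1],(800,600),interpolation=cv2.INTER_CUBIC))"
```

```text
t 7.70 pos [ 0.5328 -0.25    0.1531] head -0.0843 open 0.0249 F [-0.3  0.2 -1.2] g 61.5
R z [-4.e-04  2.e-04 -1.e+00]
units [1.577e+00 1.020e-01 1.000e-03] roll -0.0004
```

View pics/w3.png

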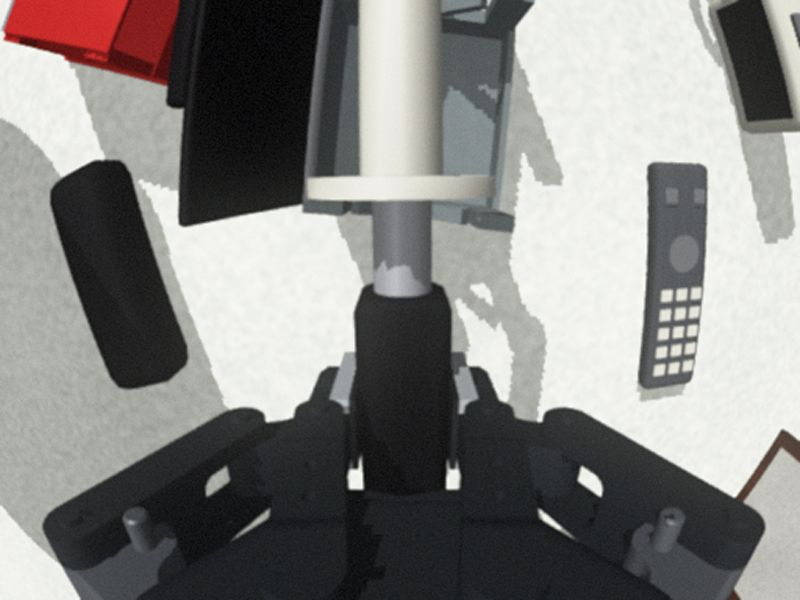

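The roller is held straight along tool x, with its centre line at x≈402, flange edges at (306,187) and (496,187), and the grip end at y≈288. I check the pitch numerically, then move on.

Run:
```python
from h import *
f=np.load('pics/w3.npz')
for pit in(-.05,0,.05):
  q=[]
  for P in((.0646-.0025,-.025,0),(.0646-.0025,.025,0),(.0336,-.012,-.012),(.0646,-.011,-.0),(.13,-.011,0),(.13,.011,0)):
    x,y,z=P; t=np.array([x*np.cos(pit),y,-.0187+z-x*np.sin(pit)]);q.append(wproj(f,f['pos']+f['R']@t)[0])
  print(pit,((np.array(q)+.5)*1.5625-.5).round(0).tolist())
```

```text
-0.05 [[308.0, 189.0], [490.0, 189.0], [351.0, 302.0], [358.0, 179.0], [361.0, -36.0], [437.0, -36.0]]
0 [[306.0, 190.0], [492.0, 189.0], [351.0, 304.0], [357.0, 179.0], [359.0, -46.0], [439.0, -46.0]]
0.05 [[303.0, 190.0], [494.0, 190.0], [350.0, 306.0], [356.0, 179.0], [357.0, -56.0], [440.0, -56.0]]
```

play_rows([
  [0,[0.1,0.01,0],0],
  [0,[0.18,0.011,0],0],
  [0,[0.2,0.013,0],0],
  [0,[0.2,0.013,0],0],
  [0,[0.2,0.013,0],0],
  [0,[0.2,0.013,0],0],
  [0,[0.2,0.013,0],0],
  [0,[0.18,0.01,0],0],
  [0,[0.117,0.006,0],0],
  [0,[0,0,0],0],
])

```text
t: 9.0
tool_pos: [0.5789, 0.0648, 0.1531]
ee_rot: [[0.08, 0.997, -0.0], [0.997, -0.08, 0.0], [0.0, -0.0, -1.0]]
contact_force: [-1.1, -0.5, -0.8]
opening: 0.0253
gripper_force: 61.5
```

```bash
python3 -c "
from h import *
r=np.load('tray.npy')
delta(w(r,(0,-.255,.0245))[0],r[2])"
```

```text
t 9.00 pos [0.5789 0.0648 0.1531] head -0.0805 open 0.0253 F [-1.1 -0.5 -0.8] g 61.5
R z [-3.e-04  2.e-04 -1.e+00]
units [-0.011  0.006  0.643] roll 0.0008
```

play_rows([
  [0,[-0.011,0.006,0.1],0.0008],
  [0,[0,0,0.12],0],
  [0,[0,0,0.12],0],
  [0,[0,0,0.12],0],
  [0,[0,0,0.1],0],
  [0,[0,0,0.06],0],
  [0,[0,0,0.025],0],
  [0,[0,0,0],0],
  [0,[0,0,0],0],
  [0,[0,0,0],0],
])

```text
t: 10.25
tool_pos: [0.5806, 0.0603, 0.0248]
ee_rot: [[0.085, 0.996, 0.001], [0.996, -0.085, 0.0], [0.0, 0.001, -1.0]]
contact_force: [-0.7, 0.4, -1.1]
opening: 0.0249
gripper_force: 61.6
```

Run:
```python
from h import *
from bench import viewer
r=np.load('tray.npy');delta(w(r,(0,-.105,.0245))[0],r[2])
f=wrist('w4');c=np.zeros((600,800,3),np.uint8)
c[:300,:400]=cv2.resize(f['color'][:,:,::-1],(400,300))
s=viewer.grab_frame("scene")["color"][:,:,::-1];t=viewer.grab_frame("top")["color"][:,:,::-1]
c[300:,:400]=cv2.resize(s[170:260,290:410],(400,300),interpolation=cv2.INTER_CUBIC)
c[300:,400:]=cv2.resize(t[155:245,125:245],(400,300),interpolation=cv2.INTER_CUBIC)
c[:300,400:]=cv2.resize(f['color'][0:150,156:356,::-1],(400,300),interpolation=cv2.INTER_CUBIC)
cv2.imwrite('pics/c4.png',c)
```

```text
t 10.25 pos [0.5806 0.0603 0.0248] head -0.0849 open 0.0249 F [-0.7  0.4 -1.1] g 61.6
R z [ 9.e-04  0.e+00 -1.e+00]
units [ 0.761 -0.006  0.002] roll -0.0006
```

View pics/c4.png

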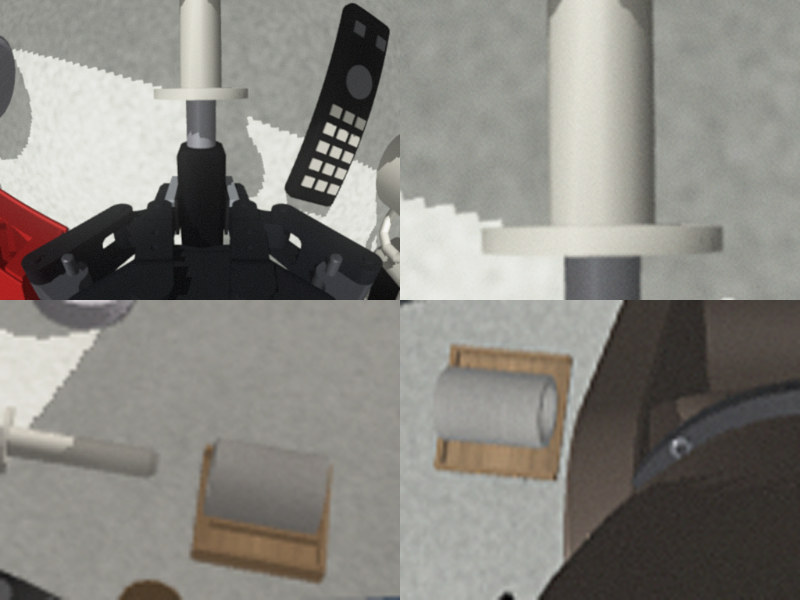

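The rod points straight at the roll: in the scene crop its tip is at (152,462), and the roll starts at about x=208. I check the tip height against the scene camera's bias.

Run:
```python
from h import *
r=np.load('tray.npy')
print('tray bias (pred-obs)',proj('scene',w(r,[(.05,-.047,0),(.05,.047,0)]))-[[347.2,247],[386.2,254.6]])
for z in(.037,.043,.049):print(z,proj('scene',(.5806+.085*.1746,.0603+.996*.1746,z))-[335.6,218.6], proj('scene',(.5806+.085*.0646,.0603+.996*.0646,z)))
```

```text
tray bias (pred-obs) [[-1.92968128  1.32017667]
 [-1.53274829  0.84836945]]
0.037 [[-0.8732242  2.2467385]] [[290.329685   213.08527049]]
0.043 [[-0.57099898  0.6882209 ]] [[290.4594025  211.51838316]]
0.049 [[-0.26644036 -0.88232958]] [[290.59010793 209.93956253]]
```

play_rows([
  [0,[0.07,0,0],0],
  [0,[0.09,0,0],0],
  [0,[0.09,-0.003,0],0],
  [0,[0.09,-0.003,0],0],
  [0,[0.09,0,0],0],
  [0,[0.09,0,0],0],
  [0,[0.09,0,0],0],
  [0,[0.07,0,0],0],
  [0,[0.04,0,0],0],
  [0,[0,0,0],0],
])

```text
t: 11.65
tool_pos: [0.5913, 0.2042, 0.0243]
ee_rot: [[0.084, 0.996, 0.0], [0.996, -0.084, -0.0], [0.0, 0.0, -1.0]]
contact_force: [-0.0, 0.1, -0.6]
opening: 0.0254
gripper_force: 61.6
```

Run:
```python
from h import *
from bench import viewer
r=np.load('tray.npy');delta(w(r,(0,-.105,.0245))[0],r[2])
f=wrist('w5');c=np.zeros((600,800,3),np.uint8)
c[:300,:400]=cv2.resize(f['color'][:,:,::-1],(400,300))
s=viewer.grab_frame("scene")["color"][:,:,::-1];t=viewer.grab_frame("top")["color"][:,:,::-1]
c[300:,:400]=cv2.resize(s[170:260,290:410],(400,300),interpolation=cv2.INTER_CUBIC)
c[300:,400:]=cv2.resize(t[155:245,125:245],(400,300),interpolation=cv2.INTER_CUBIC)
c[:300,400:]=cv2.resize(f['color'][0:150,156:356,::-1],(400,300),interpolation=cv2.INTER_CUBIC)
cv2.imwrite('pics/c5.png',c)
```

```text
t 11.65 pos [0.5913 0.2042 0.0243] head -0.0843 open 0.0254 F [-0.   0.1 -0.6] g 61.6
R z [ 0. -0. -1.]
units [ 0.039  0.001 -0.001] roll -0.0004
```

View pics/c5.png

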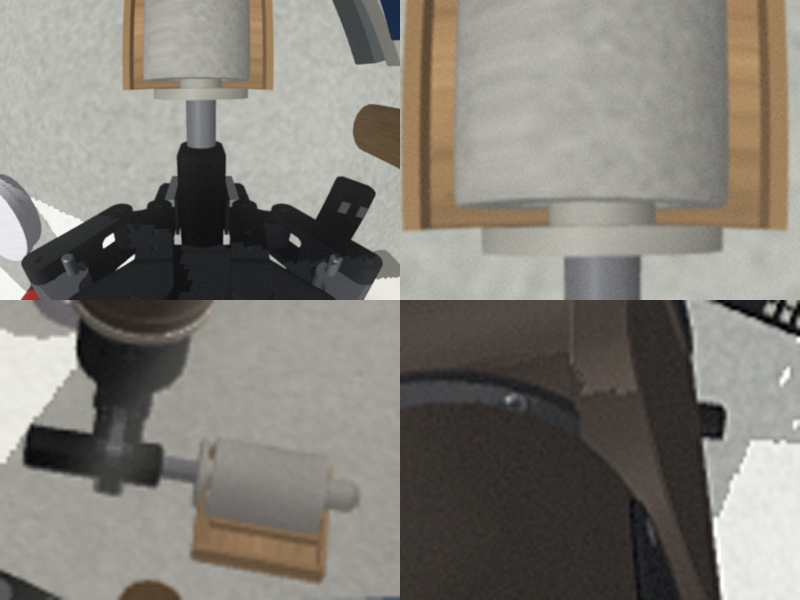

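The rod is through the roll and centred, with roughly 5–8 mm of gap to the flange. I close the gap gently.

play_rows([
  [0,[0.01,0,0],0],
  [0,[0.01,0,0],0],
  [0,[0.01,0,0],0],
  [0,[0.005,0,0],0],
  [0,[0.005,0,0],0],
  [0,[0,0,0],0],
  [0,[0,0,0],0],
  [0,[0,0,0],0],
  [0,[0,0,0],0],
  [0,[0,0,0],0],
])

```text
t: 13.05
tool_pos: [0.592, 0.2118, 0.0243]
ee_rot: [[0.085, 0.996, -0.0], [0.996, -0.085, 0.0], [0.0, -0.0, -1.0]]
contact_force: [-0.5, -0.0, -1.3]
opening: 0.0252
gripper_force: 61.6
```

Run:
```python
from h import *
r=np.load('tray.npy');delta(w(r,(0,-.105,.0245))[0],r[2])
f=wrist('w6');I=f['color'][:,:,::-1].astype(int).sum(2)//3
print(I[60:125:1,258].tolist())
```

```text
t 13.05 pos [0.592  0.2118 0.0243] head -0.0849 open 0.0252 F [-0.5 -0.  -1.3] g 61.6
R z [-0.  0. -1.]
units [ 0.001  0.001 -0.001] roll -0.0006
[165, 167, 164, 165, 164, 166, 163, 166, 165, 168, 171, 170, 169, 171, 173, 172, 170, 171, 173, 168, 171, 167, 164, 166, 169, 162, 164, 162, 164, 162, 161, 158, 160, 156, 162, 163, 163, 166, 166, 162, 167, 164, 168, 169, 167, 170, 171, 169, 166, 152, 135, 144, 152, 162, 173, 175, 174, 176, 176, 174, 170, 171, 171, 170, 172]
```

The roll now nearly touches the flange. Lifting slowly.

play_rows([
  [0,[0,0,-0.02],0],
  [0,[0,0,-0.04],0],
  [0,[0,0,-0.06],0],
  [0,[0,0,-0.09],0],
  [0,[0,0,-0.1],0],
  [0,[0,0,-0.1],0],
  [0,[0,0,-0.1],0],
  [0,[0,0,-0.07],0],
  [0,[0,0,-0.04],0],
  [0,[0,0,0],0],
])

```text
t: 14.35
tool_pos: [0.5922, 0.2118, 0.1488]
ee_rot: [[0.085, 0.996, 0.001], [0.996, -0.085, 0.0], [0.0, 0.001, -1.0]]
contact_force: [0.1, -0.6, -1.8]
opening: 0.0249
gripper_force: 61.4
```

Run:
```python
from h import *
r=np.load('rol.npy');t=np.load('tray.npy')
# over dock: TCP at grip+.0164 along, minus 0.002 for end play centring
delta(w(r,(0,.0164+.002,.148))[0],r[2])
f=wrist('w7');cv2.imwrite('pics/w7.png',cv2.resize(f['color'][:,:,::-1],(800,600),interpolation=cv2.INTER_CUBIC))
```

```text
t 14.35 pos [0.5922 0.2118 0.1488] head -0.0849 open 0.0249 F [ 0.1 -0.6 -1.8] g 61.4
R z [ 7.e-04  2.e-04 -1.e+00]
units [-2.316 -0.096  0.003] roll 0.0279
```

View pics/w7.png

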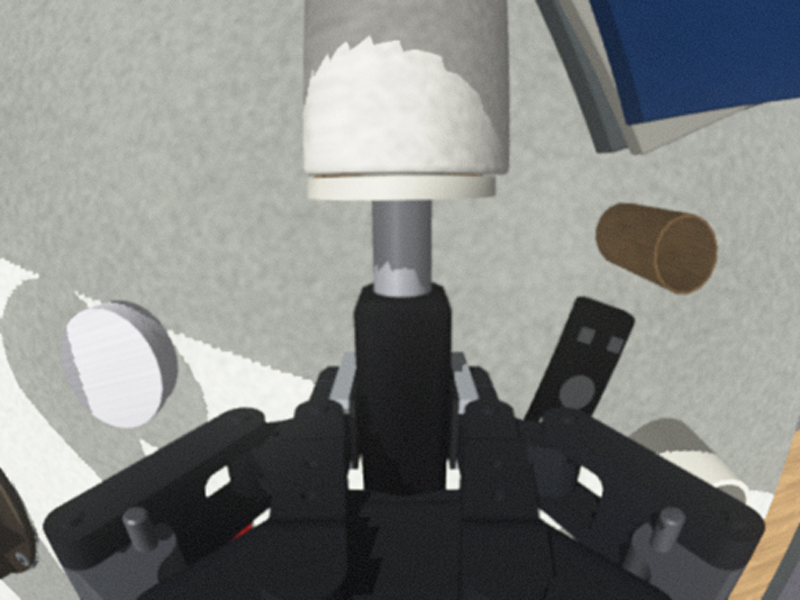

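The roll sits flush against the flange on the rod. I carry it high over the dock with gentle ramps.

play_rows([
  [0,[0,0,-0.03],0.0279],
  [0,[-0.03,0.02,-0.06],0],
  [0,[-0.06,0.02,-0.08],0],
  [0,[-0.09,0.02,-0.06],0],
  [0,[-0.12,0.02,-0.03],0],
  [0,[-0.15,0.02,0],0],
  [0,[-0.18,0.01,0],0],
  [0,[-0.2,0,0],0],
  [0,[-0.2,0,0],0],
  [0,[-0.2,0,0],0],
])

```text
t: 15.65
tool_pos: [0.5709, -0.0367, 0.2011]
ee_rot: [[0.171, 0.985, 0.001], [0.985, -0.171, -0.0], [-0.0, 0.001, -1.0]]
contact_force: [0.1, 0.5, -2.1]
opening: 0.0249
gripper_force: 61.4
```

play_rows([
  [0,[-0.2,0,0],0],
  [0,[-0.2,0,0],0],
  [0,[-0.18,0,0],0],
  [0,[-0.15,0,0],0],
  [0,[-0.12,0,0],0],
  [0,[-0.09,0,0],0],
  [0,[-0.06,0,0],0],
  [0,[-0.04,0,0],0],
  [0,[-0.03,0,0],0],
  [0,[-0.015,0,0],0],
])

```text
t: 16.9
tool_pos: [0.5342, -0.2481, 0.2003]
ee_rot: [[0.171, 0.985, -0.0], [0.985, -0.171, 0.0], [0.0, -0.0, -1.0]]
contact_force: [0.3, 0.9, -2.8]
opening: 0.0253
gripper_force: 61.4
```

Run:
```python
from h import *
r=np.load('rol.npy')
delta(w(r,(0,.0184,.0333))[0],r[2])
f=wrist('w8');I=f['color'].astype(int).sum(2)//3
print(I[85:130,258].tolist());print(I[110,150:350:4].tolist())
```

```text
t 16.90 pos [ 0.5342 -0.2481  0.2003] head -0.1722 open 0.0253 F [ 0.3  0.9 -2.8] g 61.4
R z [-0.e+00  1.e-04 -1.e+00]
units [-0.001 -0.002  0.835] roll 0.0001
[230, 231, 229, 227, 229, 229, 228, 227, 226, 225, 228, 231, 229, 230, 230, 231, 227, 231, 231, 229, 228, 224, 215, 188, 155, 141, 161, 192, 221, 231, 229, 229, 229, 231, 229, 229, 229, 228, 225, 227, 227, 225, 196, 143, 122]
[20, 26, 23, 27, 23, 23, 21, 30, 30, 31, 28, 48, 176, 178, 169, 160, 153, 144, 139, 138, 134, 141, 142, 141, 146, 147, 138, 141, 139, 133, 128, 125, 117, 110, 126, 127, 126, 124, 122, 133, 139, 131, 153, 150, 198, 175, 177, 173, 242, 237]
```

play_rows([
  [0,[0,0,0.04],0],
  [0,[0,0,0.08],0],
  [0,[0,0,0.12],0],
  [0,[0,0,0.14],0],
  [0,[0,0,0.14],0],
  [0,[0,0,0.12],0],
  [0,[0,0,0.07],0],
  [0,[0,0,0.04],0],
  [0,[0,0,0.03],0],
  [0,[0,0,0.02],0],
])

```text
t: 18.2
tool_pos: [0.5344, -0.2483, 0.0404]
ee_rot: [[0.172, 0.985, 0.001], [0.985, -0.172, -0.0], [-0.0, 0.001, -1.0]]
contact_force: [0.2, -0.4, -1.6]
opening: 0.0252
gripper_force: 61.5
```

play_rows([
  [0,[0,0,0.01],0],
  [0,[0,0,0.01],0],
  [0,[0,0,0.005],0],
  [0,[0,0,0.005],0],
  [0,[0,0,0.003],0],
  [0,[0,0,0],0],
  [0,[0,0,0],0],
  [0,[0,0,0],0],
  [0,[0,0,0],0],
  [0,[0,0,0],0],
])

```text
t: 19.45
tool_pos: [0.5343, -0.2482, 0.0344]
ee_rot: [[0.172, 0.985, 0.0], [0.985, -0.172, -0.0], [-0.0, 0.001, -1.0]]
contact_force: [-3.8, -0.2, 12.3]
opening: 0.0252
gripper_force: 63.6
```

Run:
```python
from h import *
r=np.load('rol.npy')
delta(w(r,(0,.0184,.0333))[0],r[2])
```

```text
t 19.45 pos [ 0.5343 -0.2482  0.0344] head -0.1725 open 0.0252 F [-3.8 -0.2 12.3] g 63.6
R z [ 5.e-04 -3.e-04 -1.e+00]
units [ 0.    -0.002  0.006] roll 0.0
```

The roller is seated: a 12 N reaction at the starting height. Releasing.

play_rows([
  [0.5,[0,0,0],0],
  [0.7,[0,0,0],0],
  [1,[0,0,0],0],
  [1,[0,0,0],0],
  [1,[0,0,0],0],
  [1,[0,0,0],0],
  [1,[0,0,0],0],
  [1,[0,0,0],0],
  [1,[0,0,0],0],
  [1,[0,0,0],0],
])

```text
t: 20.7
tool_pos: [0.5342, -0.2481, 0.0337]
ee_rot: [[0.172, 0.985, 0.0], [0.985, -0.172, -0.0], [-0.0, 0.0, -1.0]]
contact_force: [0.0, 0.6, 0.0]
opening: 0.0855
gripper_force: 0.0
```

play_rows([
  [1,[0,0,-0.05],0],
  [1,[0,0,-0.1],0],
  [1,[-0.05,0,-0.2],0],
  [1,[-0.05,0,-0.2],0],
  [1,[0,0,-0.2],0],
  [1,[0,0,-0.2],0],
  [1,[0,0,-0.05],0],
  [1,[0,0,0],0],
  [1,[0,0,0],0],
  [1,[0,0,0],0],
])

```text
t: 21.95
tool_pos: [0.5302, -0.2675, 0.2325]
ee_rot: [[0.172, 0.985, -0.002], [0.985, -0.172, 0.001], [0.001, -0.002, -1.0]]
contact_force: [-0.8, 0.1, 0.4]
opening: 0.0854
gripper_force: 0.0
```

Run:
```python
from h import *
delta(None)
f=wrist('w9');g=cv2.cvtColor(f['color'],cv2.COLOR_RGB2GRAY)
r=np.load('rol.npy')
p=lambda y,x,z:wproj(f,w(r,(x,y,z))[0])[0].round(0)
print('pred grip end',p(-.048,0,.06),'grip far',p(.052,0,.06),'roll near top',p(.083,0,.072),'roll far top',p(.163,0,.072),'tip',p(.193,0,.055))
u=int(p(0,0,.06)[0]);print(u,g[0:260:3,u].tolist())
for y in(0,.12):
  q=p(y,0,.06);print(q,g[int(q[1]),int(q[0])-60:int(q[0])+60:3].tolist(),p(y,-.013,.052),p(y,.013,.052),p(y,-.029,.045),p(y,.029,.045))
```

```text
t 21.95 pos [ 0.5302 -0.2675  0.2325] head -0.1724 open 0.0854 F [-0.8  0.1  0.4] g 0.0
R z [-0.0017  0.001  -1.    ]
pred grip end [257. 214.] grip far [257. 124.] roll near top [257.  94.] roll far top [257.  19.] tip [257.  -1.]
257 [198, 205, 204, 205, 204, 202, 203, 195, 193, 194, 197, 197, 192, 191, 190, 194, 187, 187, 192, 188, 187, 190, 185, 195, 187, 192, 183, 196, 191, 185, 187, 173, 188, 90, 88, 92, 96, 89, 87, 88, 88, 59, 29, 33, 30, 32, 30, 36, 33, 34, 30, 36, 30, 33, 36, 42, 37, 41, 34, 38, 39, 34, 39, 40, 41, 39, 42, 42, 41, 38, 45, 127, 204, 201, 199, 204, 207, 205, 204, 201, 206, 206, 209, 213, 210, 207, 208]
[257. 172.] [206, 207, 202, 212, 210, 207, 207, 206, 206, 203, 214, 205, 210, 206, 203, 210, 56, 40, 35, 41, 40, 38, 32, 33, 90, 131, 133, 132, 137, 134, 135, 134, 167, 200, 202, 199, 159, 145, 190, 134] [245. 171.] [269. 171.] [231. 170.] [283. 170.]
[257.  60.] [9, 16, 11, 73, 62, 38, 37, 48, 72, 70, 63, 66, 95, 158, 196, 199, 201, 193, 192, 199, 187, 181, 176, 168, 158, 142, 129, 112, 92, 78, 71, 75, 75, 67, 81, 116, 133, 131, 131, 132] [245.  62.] [269.  62.] [231.  63.] [283.  63.]
```

The roller lies as predicted, with grip rows 123–213 and columns 245–269. Next I close the fingers and go behind the cover, on the robot side.

play_rows([
  [0,[0.06,-0.06,0],0],
  [0,[0.1,-0.1,0],0],
  [0,[0.12,-0.12,0],0],
  [0,[0.12,-0.12,0],0],
  [0,[0.12,-0.12,0],0],
  [0,[0.06,-0.06,0],0],
  [0,[0.035,-0.02,0],0],
  [0,[0,0,0],0],
  [0,[0,0,0],0],
  [0,[0,0,0],0],
])

```text
t: 23.25
tool_pos: [0.434, -0.1265, 0.2336]
ee_rot: [[0.172, 0.985, -0.0], [0.985, -0.172, -0.0], [-0.0, -0.0, -1.0]]
contact_force: [0.4, -1.0, 0.2]
opening: 0.0001
gripper_force: 0.0
```

Run:
```python
from h import *
r=np.load('rol.npy');delta(w(r,(-.12,.122,.145))[0],r[2])
```

```text
t 23.25 pos [ 0.434  -0.1265  0.2336] head -0.1730 open 0.0001 F [ 0.4 -1.   0.2] g 0.0
R z [-0.e+00 -1.e-04 -1.e+00]
units [ 0.005 -0.004  0.443] roll -0.0002
```

play_rows([
  [0,[0,0,0.06],0],
  [0,[0,0,0.1],0],
  [0,[0,0,0.12],0],
  [0,[0,0,0.1],0],
  [0,[0,0,0.06],0],
  [0,[0,0,0],0],
  [0,[0,0.03,0],0],
  [0,[0,0.05,0],0],
  [0,[0,0.05,0],0],
  [0,[0,0.05,0],0],
])

```text
t: 24.5
tool_pos: [0.4701, -0.1324, 0.1459]
ee_rot: [[0.172, 0.985, 0.001], [0.985, -0.172, -0.0], [-0.0, 0.001, -1.0]]
contact_force: [0.0, 0.4, -0.3]
opening: 0.0002
gripper_force: 0.2
```

play_rows([
  [0,[0,0.06,0],0],
  [0,[0,0.06,0],0],
  [0,[0,0.06,0],0],
  [0,[0,0.06,0],0],
  [0,[0,0.06,0],0],
  [0,[0,0.06,0],0],
  [0,[0,0.06,0],0],
  [0,[0,0.06,0],0],
  [0,[0,0.04,0],0],
  [0,[0,0,0],0],
])

```text
t: 25.75
tool_pos: [0.572, -0.1502, 0.1456]
ee_rot: [[0.172, 0.985, 0.0], [0.985, -0.172, -0.0], [-0.0, 0.0, -1.0]]
contact_force: [0.2, -0.4, -0.1]
opening: 0.0
gripper_force: 0.0
```

Run:
```python
from h import *
r=np.load('rol.npy');delta(w(r,(0.0,.122,.145))[0],r[2])
from bench import viewer
for n in("scene","top"):
  I=cv2.cvtColor(viewer.grab_frame(n)["color"],cv2.COLOR_RGB2GRAY)
  for x in(-.04,-.01,.02,.04): print(n,x,[int(I[int(round(q[1])),int(round(q[0]))]) for q in proj(n,w(r,[(x,.122+y,.08) for y in(-.05,-.03,0,.03,.05)]))])
f=wrist('w10');I=cv2.cvtColor(f['color'],cv2.COLOR_RGB2GRAY)
for x in(-.04,-.01,.02,.04): print('w',x,[(int(I[int(q[1]),int(q[0])]) if 0<=q[1]<384 and 0<=q[0]<512 else -1) for q in wproj(f,w(r,[(x,.122+y,.08) for y in(-.05,-.03,0,.03,.05)]))])
```

```text
t 25.75 pos [ 0.572  -0.1502  0.1456] head -0.1724 open 0.0000 F [ 0.2 -0.4 -0.1] g 0.0
R z [ 1.e-04 -0.e+00 -1.e+00]
units [ 0.002 -0.104  0.003] roll 0.0
scene -0.04 [50, 60, 40, 48, 61]
scene -0.01 [50, 45, 42, 42, 69]
scene 0.02 [92, 107, 102, 120, 175]
scene 0.04 [75, 74, 107, 111, 117]
top -0.04 [70, 69, 52, 52, 53]
top -0.01 [70, 70, 51, 53, 51]
top 0.02 [68, 71, 52, 53, 52]
top 0.04 [72, 69, 52, 55, 46]
w -0.04 [33, 45, 43, 44, 49]
w -0.01 [29, 30, 27, 36, 47]
w 0.02 [45, 30, 28, 33, 46]
w 0.04 [43, 35, 39, 40, 48]
```

The cover may still be falling. I push a little further, then wait.

play_rows([
  [0,[0,0.05,0],0],
  [0,[0,0.05,0],0],
  [0,[0,0.04,0],0],
  [0,[0,0,0],0],
  [0,[0,0,0],0],
  [0,[0,0,0],0],
  [0,[0,0,0],0],
  [0,[0,0,-0.1],0],
  [0,[0,0,-0.1],0],
  [0,[0,0,-0.1],0],
])

```text
t: 27.15
tool_pos: [0.5989, -0.1549, 0.2064]
ee_rot: [[0.172, 0.985, -0.0], [0.985, -0.172, 0.0], [0.0, -0.0, -1.0]]
contact_force: [-0.3, 0.4, -0.4]
opening: 0.0002
gripper_force: 0.0
```

play_rows([
  [0,[-0.2,-0.2,-0.1],0],
  [0,[-0.2,-0.2,0],0],
  [0,[-0.2,-0.1,0],0],
  [0,[-0.1,0,0],0],
  [0,[0,0,0],0],
  [0,[0,0,0],0],
  [0,[0,0,0],0],
  [0,[0,0,0],0],
  [0,[0,0,0],0],
  [0,[0,0,0],0],
])

```text
t: 28.4
tool_pos: [0.4766, -0.2755, 0.2257]
ee_rot: [[0.171, 0.985, -0.0], [0.985, -0.171, 0.0], [0.0, -0.0, -1.0]]
contact_force: [0.2, 0.1, 0.2]
opening: 0.0004
gripper_force: 0.0
```

```bash
cat > chk.py <<'E'
from h import *
from bench import viewer
r=np.load('rol.npy');delta(w(r,(0.0,.122,.145))[0],r[2])
f=wrist('w11')
imgs={"w":f["color"]}
for n in("scene","top"): imgs[n]=viewer.grab_frame(n)["color"]
for n,C_ in imgs.items():
  I=cv2.cvtColor(C_,cv2.COLOR_RGB2GRAY)
  for x in(-.08,-.065,-.04,-.01,.02,.04,.049,.055,.06,.07):
    P=w(r,[(x,.122+y,.08) for y in(-.07,-.05,-.03,0,.03,.05,.07)])
    q=(wproj(f,P) if n=="w" else proj(n,P)).round().astype(int)
    print(n,x,[int(I[v,u]) if 0<=v<384 and 0<=u<512 else -1 for u,v in q])
E
python3 chk.py
```

```text
t 28.40 pos [ 0.4766 -0.2755  0.2257] head -0.1723 open 0.0004 F [0.2 0.1 0.2] g 0.0
R z [-0.  0. -1.]
units [0.702 0.258 0.403] roll 0.0001
w -0.08 [226, 229, 230, 225, 226, -1, -1]
w -0.065 [220, 226, 233, 232, 229, -1, -1]
w -0.04 [152, 42, 31, 31, 30, -1, -1]
w -0.01 [32, 25, 26, 26, 21, -1, -1]
w 0.02 [151, 29, 29, 22, 22, -1, -1]
w 0.04 [146, 30, 34, 24, 27, -1, -1]
w 0.049 [154, 33, 33, 26, 32, -1, -1]
w 0.055 [151, 151, 157, 109, 228, -1, -1]
w 0.06 [158, 148, 159, 220, 222, -1, -1]
w 0.07 [199, 211, 223, 229, 226, 222, -1]
scene -0.08 [194, 195, 200, 140, 142, 141, 139]
scene -0.065 [201, 202, 201, 139, 137, 136, 141]
scene -0.04 [196, 56, 51, 44, 49, 60, 109]
scene -0.01 [200, 57, 49, 43, 43, 57, 82]
scene 0.02 [55, 55, 50, 40, 40, 53, 154]
scene 0.04 [90, 51, 47, 36, 41, 55, 99]
scene 0.049 [138, 51, 48, 42, 39, 52, 100]
scene 0.055 [135, 68, 77, 91, 96, 98, 89]
scene 0.06 [135, 95, 63, 92, 93, 94, 91]
scene 0.07 [136, 136, 59, 79, 79, 85, 77]
top -0.08 [188, 190, 194, 196, 195, 199, 203]
top -0.065 [189, 197, 205, 201, 206, 208, 209]
top -0.04 [129, 34, 30, 40, 36, 32, 87]
top -0.01 [34, 31, 31, 34, 32, 34, 205]
top 0.02 [136, 37, 34, 32, 33, 33, 89]
top 0.04 [130, 33, 33, 31, 25, 36, 114]
top 0.049 [134, 67, 37, 32, 35, 105, 197]
top 0.055 [137, 140, 139, 140, 165, 202, 187]
top 0.06 [136, 133, 128, 134, 201, 199, 190]
top 0.07 [135, 138, 127, 131, 194, 186, 189]
```

Run:
```python
from h import *
from bench import viewer
r=np.load('rol.npy');f=wrist('w12');s=viewer.grab_frame("scene")["color"];t=viewer.grab_frame("top")["color"]
for n,C_ in(("w",f["color"]),("scene",s),("top",t)):
  I=cv2.cvtColor(C_,cv2.COLOR_RGB2GRAY).astype(np.float32)
  for y in(-.04,-.02,0,.02):
    out=[]
    for x0,sg in((.052,1),(-.052,-1)):
      xs=np.arange(-.012,.0121,.0005)+x0;P=w(r,np.c_[xs,0*xs+.122+y,0*xs+.081])
      q=(wproj(f,P) if n=="w" else proj(n,P)).astype(np.float32)
      v=cv2.remap(I,q[:,0].reshape(-1,1),q[:,1].reshape(-1,1),cv2.INTER_LINEAR).ravel()
      out.append(round(float(xs[np.argmax(np.abs(np.gradient(cv2.GaussianBlur(v.reshape(-1,1),(1,7),0).ravel())))]),4))
    print(n,y,"edge +x",out[0],"-x",out[1])
c=-f["R"]@f["hand_eye"][:3,:3]@np.zeros(3)
for n in("scene","top"):
  a,b=proj(n,w(r,[(.052,.122,.081),(.0517,.122,.089)]));g=proj(n,w(r,(.062,.122,.081)))[0];print(n,"8mm lift looks like dx mm",10*(b-a)[1]/(g-a)[1])
a,b,g=wproj(f,w(r,[(.052,.122,.081),(.0517,.122,.089),(.062,.122,.081)]));print("w",10*(b-a)[0]/(g-a)[0])
```

```text
w -0.04 edge +x 0.052 -x -0.048
w -0.02 edge +x 0.055 -x -0.048
w 0 edge +x 0.0545 -x -0.048
w 0.02 edge +x 0.055 -x -0.0475
scene -0.04 edge +x 0.0525 -x -0.052
scene -0.02 edge +x 0.052 -x -0.05
scene 0 edge +x 0.0525 -x -0.0495
scene 0.02 edge +x 0.053 -x -0.0485
top -0.04 edge +x 0.0495 -x -0.0625
top -0.02 edge +x 0.0525 -x -0.049
top 0 edge +x 0.0525 -x -0.062
top 0.02 edge +x 0.0515 -x -0.049
scene 8mm lift looks like dx mm -7.9382930177842965
top 8mm lift looks like dx mm 1.102569598222196
w 2.5897427962643254
```

The cover's edge sits at x = +52 mm in all views. An 8 mm lift would move it 8 mm in the scene view, so the cover is shut. Handing in.

```bash
python3 -c "
from bench import order
print(order.sign_off())"
```

```text
the job is handed in; nothing more can be done
None
```

The job is handed in at about 28 s; the hand-in returned no verdict. By my measurements, the roll is on the rod against the flange, the roller lies back in both dock notches and released, the cover is shut, and the arm is clear.

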